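# Draw the head from the pressure vessel and show its tubes to the inspection camera

## Robot

A 6-joint arm with a two-finger parallel gripper is mounted at the origin on the work surface. World frame = base frame: x ahead of the robot, y to its left, z up, the work surface at z = 0. Lengths are in m, angles in rad, forces in N, time in s.
With the tool pointing down it reaches from about 0.35 to 0.85 m from the base axis. Payload 8.1 kg.
Tool frame: the origin (TCP) lies at the very end of the fingers, on their centre line; the grasp point (between the pads) lies 19 mm behind it; x points along the fingers, y is the direction in which the jaws open and shut, and the axes are right-handed (so a half turn about x gives the same grasp; the last joint's range is limited). The gripper opens to 93 mm and grips with 3 to 60 N. Pads are 15 mm wide; open, the fingers measure 128 mm over their backs; the gripper's body (75 mm by 188 mm) begins 65 mm behind the grasp point.
Start: joints at [1.108, 0.13, 1.488, -0, 1.523, -0.085], TCP at [0.221, 0.558, 0.182] pointing down, gripper open.
Joint ranges: [-2.96, 2.96], [-0.89, 2.26], [0.02, 2.5], [-1.34, 4.48], [0, 2.73], [-2.66, 2.66]. Speed limits (rad/s): [2.39, 2.39, 2.79, 3.14, 3.14, 3.14].

## Interface

Orientations are given as a unit quaternion [x, y, z, w].
In Python, from bench import ctrl gives the robot as it stands. The module is installed in compiled form; this text tells all that it offers. Calls block until the motion is done:
- ctrl.goto(position, orientation): joint-space move of the TCP to a pose.
- ctrl.move_linear(position, attitude=None, rate=0.15): straight line of the TCP; attitude=None keeps the orientation; rate is the mean speed in m/s.
- ctrl.goto_joints(angles): joint-space move.
- ctrl.move_gripper(opening, force=None): finger opening in m; force is the grip in N (None keeps the last); returns when the fingers have stopped.
- ctrl.hold(seconds).
- ctrl.ik(position, orientation): joint angles nearest the present ones, or None.
- ctrl.state(): the state.
- ctrl.camera(name): name is "scene" or "top" or "wrist"; returns a dict with "pixels" (480x640x3 uint8, red, green, blue), "camera_matrix" (3x3 intrinsics, pixels), "R" (3x3) and "t" (3): a world point X has camera coordinates R X + t. Camera axes: x right, y down, z forward; pixel columns grow to the right and rows downward; lengths in m; the calibration is good to about 2 mm. The wrist camera is an equidistant fisheye: a pixel r from the principal point sees the ray r / f radians off the axis. A picture is of the moment at which its call begins. There is no depth.
A pose or a line that the arm cannot do raises ctrl.IKError and nothing moves.
- ctrl.job_done(): hands the job in, once; it reports no verdict.
The state is a dict: "time_s": time; "joints": joint angles; "joint_velocities": joint speeds; "joint_torque": joint torques, N m; "tcp_pos": TCP position; "tool_rot": TCP orientation; "ft_force": force on the tool from outside, world axes, zero at the start; "ft_torque": the same for the moment, N m; "opening": finger opening in m.
Only numpy, scipy, OpenCV 4.12 (cv2) and the standard library are available. Lean on these libraries where they do the work, as an engineer would, in place of code of your own. Each camera call takes 0.05 s, during which the arm holds its last target.

## Task

The pressure vessel has been unclamped: take its head by the centre post, draw it straight up out of the vessel, keeping it upright and leaving the vessel standing where it is, and present it to the inspection camera. Finish while still holding it in the air over the red cross, motionless and upright, with the tips of its two hanging tubes on the lens axis (level with the middle of the lens) and side by side square to the camera's view, neither in front of the other; either tube may be on the left. Do not knock the camera stand, and leave the clamp halves and the other things on the bench alone.

Things in the scene. Friction and masses are not known exactly. Their poses are not given: they have to be found in the camera images.
- vessel: stainless pressure vessel standing loose on the bench, 2 kg: a cup 110 high, body dia 70, bore dia 54 with a white liner (floor 13 above the bench), top flange dia 84 and 20 thick; origin under its middle, z up along its axis; its yaw means nothing
- vessel_rim (a point): centre of the vessel's mouth, 110 above its origin
- head: steel head (lid) seated on the vessel, 0.64 to 0.9 kg. Origin: centre of the flange's underside, on the vessel's rim; z up. Flange dia 84, 12 thick; spigot under it dia 49, 10 deep. On top a round post dia 28 from z 27 to 67 on a nut 39 wide. Two small fittings, 14 wide, tops at z 28, stand at x = +30 (black top) and x = -30 (brass top), in line with the two tubes that hang below
- head_post (a point): point on the head's axis to grip the round post: 54 above the head's origin, 13 below the post's top; any yaw of the grip will do, as fingers that reach 19 below this point stay above the fittings
- tube_tips (a point): point midway between the tips of the two hanging tubes, on the head's axis, 85 below the head's origin; axes as the head's. The steel tube (dia 8) hangs at x = +15, the brass one (dia 6) at x = -15, both down to this height, so the line of the two fittings seen from above is the line of the tubes
- stand: inspection stand, fixed: aluminium base plate 120 wide, 10 thick, x from -190 to +100, with a red cross. Origin: on the bench under the centre of the cross; x is the way the camera looks. Lens front and its ring light (dia 60, top 130 above the bench) at x = -90, camera body back to x = -181, top at 120; pale backing panel at x = +85, 116 wide, top 150 above the bench
- focus (a point): point in the air where the camera is sharp: on the lens axis, 90 in front of the lens, 100 above the bench, plumb above the red cross; its x axis is the camera's viewing direction, y is across the view, z up
- clamp_a: loose half of the vessel's split clamp, bystander: steel half ring, outer dia 118, inner 80, 36 high (45 over its three black screw heads), lying flat; origin under its middle; it lies beyond the vessel as the robot sees it
- clamp_b: loose half of the vessel's split clamp, bystander: steel half ring, outer dia 118, inner 80, 36 high (45 over its three black screw heads), lying flat; origin under its middle; it lies on the robot's side of the vessel
- core: brown pitted rock core with a blank paper band, 120 long along x, dia 51, lying; bystander; origin under its middle
- gasket: white ring gasket, outer dia 68, 5 thick, lying on the bench; bystander; origin under its middle
- jar: small amber jar, dia 48, 62 high; bystander; origin under its middle
- wrench: steel wrench 200 long, lying along its x; bystander; origin under its middle
Mind the look-alikes: they are no part of the job. What is shaped like the vessel but green or orange is not meant.

How it is judged:
By the outcome, as a careful person would: the job done as asked, in the order asked, and still so for the second after the job is handed in, while the arm keeps its last pose, push and grip.
It also fails if it takes over 48 s, if anything falls off the work surface, if the arm or the gripper's body presses on something with over 40 N, if the wrist force passes 120 N, or if a joint passes its speed limit or range.

## Working session

There is one attempt and no reset: what is moved stays moved. The work goes in short steps, each a Python script; the robot and the scene stay as the last script left them, time stands still between calls to the robot, and variables do not carry over. Pictures are saved under pics/ and viewed, and the job is handed in when it is done.

```bash
mkdir -p pics
cat > h.py <<'E'
import numpy as np, cv2, json, pickle
from bench import ctrl
def snap(name,tag):
    c=ctrl.camera(name)
    cv2.imwrite(f'pics/{tag}.png',cv2.cvtColor(np.asarray(c['pixels']),cv2.COLOR_RGB2BGR))
    pickle.dump({k:np.array(v) for k,v in c.items() if k in('pixels','camera_matrix','R','t')},open(f'pics/{tag}.pkl','wb'))
    return c
def load(tag): return pickle.load(open(f'pics/{tag}.pkl','rb'))
def ray(c,u,v):
    K=c['camera_matrix'];d=np.array([(u-K[0,2])/K[0,0],(v-K[1,2])/K[1,1],1.])
    return -c['R'].T@c['t'], c['R'].T@d
def onplane(c,u,v,z):
    o,d=ray(c,u,v);return o+d*(z-o[2])/d[2]
def proj(c,X):
    p=c['R']@np.asarray(X,float)+c['t'];p=c['camera_matrix']@p;return p[:2]/p[2]
E
python3 - <<'E'
from h import *
for n in('scene','top','wrist'):
    c=snap(n,n+'0');print(n,np.round(c['camera_matrix'],1).tolist(),np.round(-c['R'].T@c['t'],3),np.round(c['R'],3).tolist())
s=ctrl.state();print(s['time_s'],s['tcp_pos'],s['tool_rot'],s['opening'],s['ft_force'])
E
```

```text
scene [[442.9, 0.0, 321.2], [0.0, 442.9, 239.4], [0.0, 0.0, 1.0]] [ 1.156 -0.423  0.757] [[0.574, 0.819, 0.007], [0.521, -0.359, -0.775], [-0.632, 0.448, -0.632]]
top [[542.4, 0.0, 313.8], [0.0, 542.4, 238.3], [0.0, 0.0, 1.0]] [0.251 0.04  1.358] [[-0.023, -1.0, 0.002], [-0.977, 0.022, -0.21], [0.21, -0.007, -0.978]]
wrist [[371.6, 0.0, 314.6], [0.0, 371.6, 231.5], [0.0, 0.0, 1.0]] [0.156 0.583 0.383] [[0.369, 0.93, -0.001], [0.898, -0.356, 0.257], [0.238, -0.096, -0.966]]
0.15 [0.22107439 0.55724949 0.18142804] [ 0.13229508  0.69465944 -0.13328227  0.69439334] 0.09288589729325668 [ 0.72995689 -0.17148081 -2.12285522]
```

View pics/scene0.png

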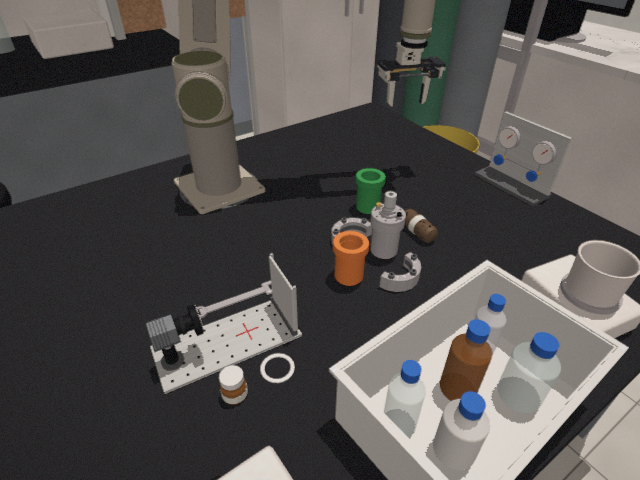

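View pics/top0.png

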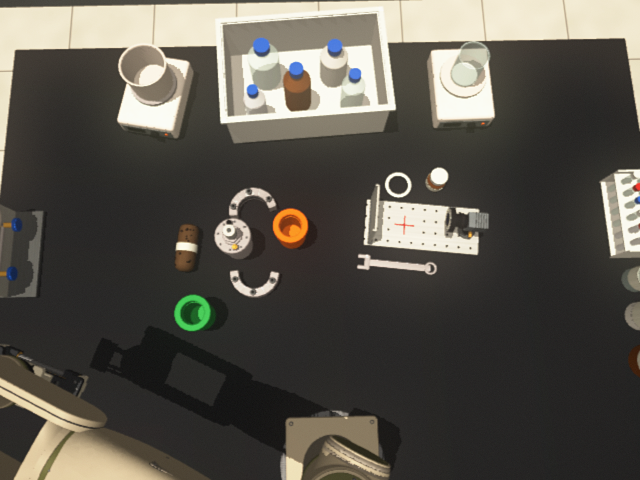

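View pics/wrist0.png

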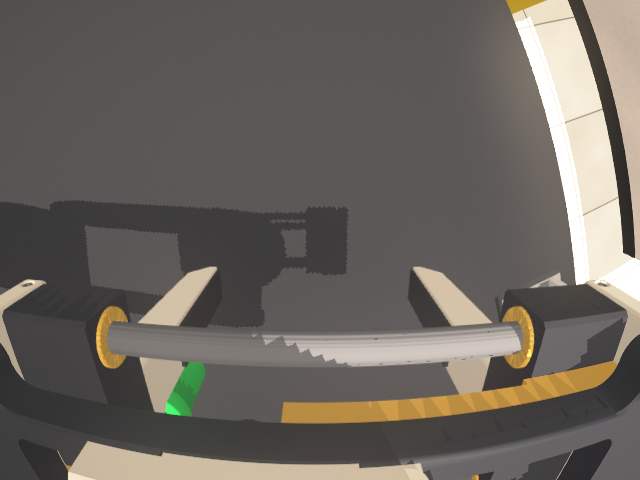

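The scene shows three vessel-shaped objects: green at scene (370,190) / top (193,313), orange at (350,258) / (291,229), and steel with a post at (387,228) / (233,237). Only the steel one has the head, post and fittings, so that is the one meant. I'll enlarge it and the stand to confirm.

Run:
```python
import cv2,numpy as np
t=cv2.imread('pics/top0.png');s=cv2.imread('pics/scene0.png')
def cr(i,x,y,w,h,W,H): return cv2.resize(i[y:y+h,x:x+w],(W,H),interpolation=cv2.INTER_CUBIC)
a=cr(t,208,212,50,50,400,400);b=cr(s,362,185,50,75,267,400)
cv2.imwrite('pics/c1.png',np.hstack([a,b]))
cv2.imwrite('pics/c2.png',cr(t,350,175,150,90,750,450))
cv2.imwrite('pics/c3.png',cr(s,140,250,170,140,680,560))
```

```text
(no output)
```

View pics/c1.png

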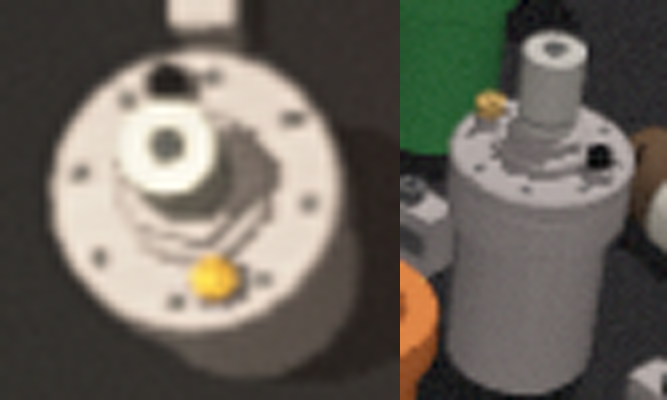

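View pics/c2.png

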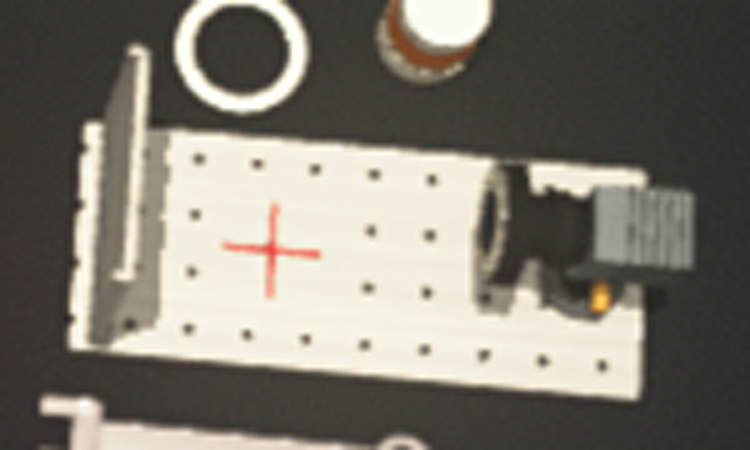

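View pics/c3.png

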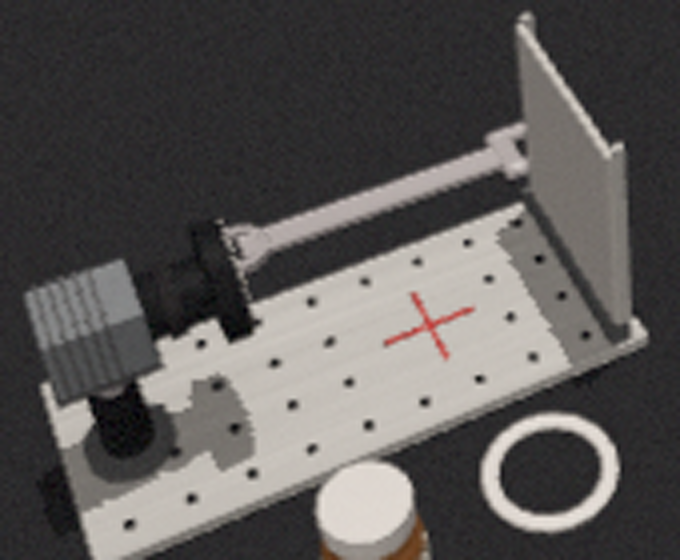

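The crop confirms it: a steel head with a round post, a black fitting at crop (170,82) and a brass one at (212,278). The stand crop shows the red cross at (271,250), the camera on the right and the panel on the left. Next I'll measure these points.

```bash
cat > meas.py <<'E'
from h import *
def cen(m):
    n,l,st,ce=cv2.connectedComponentsWithStats(m.astype(np.uint8));i=1+np.argmax(st[1:,4]);return ce[i],st[i,4]
def sub(c,x,y,w,h):
    hsv=cv2.cvtColor(c['pixels'],cv2.COLOR_RGB2HSV).astype(int);M=np.zeros((480,640),bool);M[y:y+h,x:x+w]=1;return hsv,M
if __name__=='__main__':
    t=load('top0');s=load('scene0')
    # head
    h,M=sub(t,208,212,50,50); p,a=cen(M&(h[...,1]>120)&(h[...,0]>10)&(h[...,0]<40)&(h[...,2]>120));print('brass',p,a,onplane(t,*p,.138-.002))
    pb=p
    h,M=sub(t,222,217,16,8); p,a=cen(M&(h[...,2]<90));print('black',p,a,onplane(t,*p,.138))
    # post top from hole
    g=cv2.cvtColor(t['pixels'],cv2.COLOR_RGB2GRAY).astype(int)
    h,M=sub(t,224,225,10,10);p,a=cen(M&(g<190)&(np.hypot(*(np.indices(g.shape)-np.array([230,228.5])[:,None,None]))<4));print('hole',p,a,onplane(t,*p,.177))
    h,M=sub(s,385,188,14,7)
    p=((380,190));
    for tag,c,(x,y,w,hh) in(('top',t,(355,190,140,70)),('scene',s,(140,250,170,140))):
        h,M=sub(c,x,y,w,hh);p,a=cen(M&(h[...,1]>70)&((h[...,0]<8)|(h[...,0]>172)));print('cross',tag,p,a,onplane(c,*p,.010))
    # red cross axis
    h,M=sub(t,385,210,40,30);yx=np.argwhere(M&(h[...,1]>50)&((h[...,0]<8)|(h[...,0]>172)));print(len(yx))
    P=np.array([onplane(t,x,y,.01)[:2] for y,x in yx]);P-=P.mean(0);a=np.arctan2(P[:,1],P[:,0]);r=(P**2).sum(1)
    print('cross angle mod90',np.degrees(np.angle((r**2*np.exp(4j*a)).sum())/4))
    # plate edges, via crop corners
    f=lambda x,y:onplane(t,350+(x+.5)/5-.5,175+(y+.5)/5-.5,.01)
    A=[f(*q) for q in((90,123),(646,170),(640,398),(70,350))];print(np.round(A,4))
    for i,j in((0,1),(3,2),(0,3),(1,2)):
        d=A[j]-A[i];print(np.hypot(*d[:2]),np.degrees(np.arctan2(d[1],d[0])))
    f=lambda x,y,z:onplane(t,208+(x+.5)/8-.5,212+(y+.5)/8-.5,z)
    print('flange',f(196,190,.122), 'w',f(50,190,.122)-f(342,190,.122))
    e=lambda x,y,z:onplane(s,362+(x+.5)/5.34-.5,185+(y+.5)/5.34-.5,z)
    print('scene post',e(555,50,.177)*0,  onplane(s,362+(555-400)/5.34-.5,185+50/5.34-.5,.177))
    print('scene black,brass',onplane(s,362+(600-400)/5.34-.5,185+150/5.34-.5,.138),onplane(s,362+(490-400)/5.34-.5,185+98/5.34-.5,.138))
E
python3 meas.py
```

```text
brass [234.41666667 246.29166667] 24 [0.49880389 0.21440975 0.136     ]
black [225.  217.8] 20 [0.56628892 0.23649354 0.138     ]
hole [228.375 229.75 ] 16 [0.52850078 0.22234813 0.177     ]
cross top [404.28205128 223.94871795] 39 [ 0.57292731 -0.20139065  0.01      ]
cross scene [246.87301587 330.93650794] 63 [ 0.57192237 -0.20002642  0.01      ]
45
cross angle mod90 -5.7389721155827855
[[ 0.6407 -0.1104  0.01  ]
 [ 0.6093 -0.3956  0.01  ]
 [ 0.4902 -0.3822  0.01  ]
 [ 0.5214 -0.0951  0.01  ]]
0.2868831396827795 -96.29707139118221
0.2888282901454815 -96.1972187052212
0.12031408024081224 172.66979830442799
0.11979137454507356 173.59549505542455
flange [0.52789512 0.22211007 0.122     ] w [0.00189813 0.08512588 0.        ]
scene post [0. 0. 0.] [0.52968034 0.22208939 0.177     ]
scene black,brass [0.55981147 0.2274646  0.138     ] [0.50065232 0.2136445  0.138     ]
```

The checks agree:
- Post top is at (0.529, 0.222) from both views, and the fittings are 31 mm from the axis (30 expected).
- The plate measures 288 x 120 mm (290 x 120 given).
- The cross is at (0.5725, -0.2005) from both views.
- The camera looks along about 83.8°, and the head's yaw is about 13–14°.

Next I'll move above the post and take a closer look with the wrist camera.

```bash
cat >> h.py <<'E'
from scipy.spatial.transform import Rotation as Ro
def quat(phi):
    x=np.array([0,0,-1.]);y=np.array([np.cos(phi),np.sin(phi),0]);return Ro.from_matrix(np.c_[x,y,np.cross(x,y)]).as_quat()
def jaw(q): 
    M=Ro.from_quat(q).as_matrix();return np.degrees(np.arctan2(M[1,1],M[0,1])),M[:,0],M[:,2]
def wpix(c,X):
    p=c['R']@np.asarray(X,float)+c['t'];th=np.arctan2(np.hypot(p[0],p[1]),p[2]);K=c['camera_matrix'];a=np.arctan2(p[1],p[0]);return np.array([K[0,2]+K[0,0]*th*np.cos(a),K[1,2]+K[0,0]*th*np.sin(a)])
def wplane(c,u,v,z):
    K=c['camera_matrix'];d=np.array([u-K[0,2],v-K[1,2]]);r=np.hypot(*d);th=r/K[0,0];d=np.r_[d/max(r,1e-9)*np.sin(th),np.cos(th)]
    o=-c['R'].T@c['t'];d=c['R'].T@d;return o+d*(z-o[2])/d[2]
E
python3 - <<'E'
from h import *
s=ctrl.state();print(jaw(s['tool_rot']))
for a in range(-180,180,30):
    q=quat(np.radians(a));j=ctrl.ik([.529,.222,.145],q);k=ctrl.ik([.5724,-.2006,.22],quat(np.radians(a-20)))
    print(a,None if j is None else np.round(j,2),None if k is None else np.round(k,2))
E
```

```text
(np.float64(68.35213992750217), array([-6.31804080e-04, -1.30059343e-03, -9.99998955e-01]), array([ 9.29468599e-01, -3.68901223e-01, -1.07451657e-04]))
-180 None None
-150 None [-0.42  0.14  1.41 -0.    1.59  2.55]
-120 [ 0.31  0.08  1.61 -0.    1.45  2.4 ] [-0.42  0.14  1.41 -0.    1.59  2.02]
-90 [ 0.31  0.08  1.61 -0.    1.45  1.88] [-0.42  0.14  1.41  0.    1.59  1.5 ]
-60 [ 0.31  0.08  1.61 -0.    1.45  1.36] [-0.42  0.14  1.41  0.    1.59  0.97]
-30 [ 0.31  0.08  1.61 -0.    1.45  0.83] [-0.42  0.14  1.41 -0.    1.59  0.45]
0 [ 0.31  0.08  1.61 -0.    1.45  0.31] [-0.42  0.14  1.41 -0.    1.59 -0.07]
30 [ 0.31  0.08  1.61 -0.    1.45 -0.22] [-0.42  0.14  1.41 -0.    1.59 -0.6 ]
60 [ 0.31  0.08  1.61 -0.    1.45 -0.74] [-0.42  0.14  1.41 -0.    1.59 -1.12]
90 [ 0.31  0.08  1.61 -0.    1.45 -1.26] [-0.42  0.14  1.41 -0.    1.59 -1.64]
120 [ 0.31  0.08  1.61 -0.    1.45 -1.79] [-0.42  0.14  1.41 -0.    1.59 -2.17]
150 [ 0.31  0.08  1.61 -0.    1.45 -2.31] None
```

Run:
```python
from h import *
ctrl.goto([.529,.222,.27],quat(np.radians(103.5)))
c=snap('wrist','w1');s=ctrl.state();print(s['time_s'],s['tcp_pos'],jaw(s['tool_rot']),s['ft_force'])
for X in([.529,.222,.177],[.558,.229,.138],[.5,.215,.138]):print(wpix(c,X))
```

```text
1.9 [0.5285345  0.22283575 0.26973317] (np.float64(103.5527278033538), array([-4.79172890e-04,  1.12831440e-04, -9.99999879e-01]), array([ 9.72154558e-01,  2.34340184e-01, -4.39389222e-04])) [ 0.47734802 -0.40335107 -0.69100166]
[314.40081212 222.88811515]
[314.42270801 244.0967959 ]
[314.36708341 180.59356933]
```

View pics/w1.png

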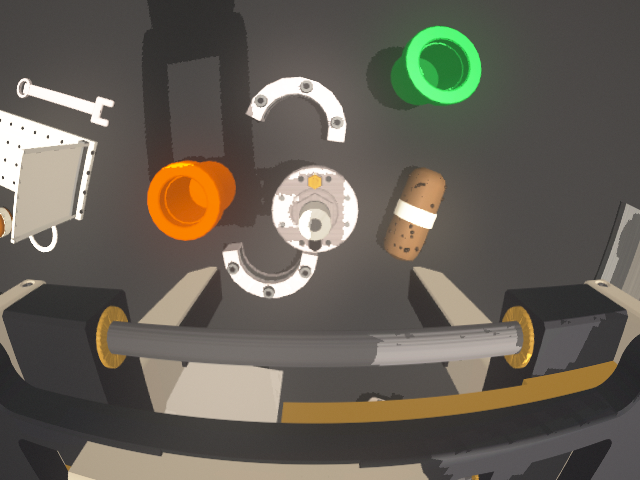

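The wrist view is clear: post-top hole at about (315,225), brass fitting at (314,182), black at (315,245). I'll compute their world positions.

Run:
```python
from h import *
from meas import cen,sub
c=load('w1');g=cv2.cvtColor(c['pixels'],cv2.COLOR_RGB2GRAY).astype(int)
h,M=sub(c,300,170,30,25);p,a=cen(M&(h[...,1]>120)&(h[...,0]>10)&(h[...,0]<40));print('brass',p,a);br=wplane(c,*p,.138);print(br)
h,M=sub(c,305,238,20,14);p,a=cen(M&(g<60));print('black',p,a);bl=wplane(c,*p,.138);print(bl)
print('yaw',np.degrees(np.arctan2(*(bl-br)[[1,0]])),np.hypot(*(bl-br)[:2]),(bl+br)/2)
h,M=sub(c,308,218,15,15);p,a=cen(M&(g<110));print('hole',p,a,wplane(c,*p,.177))
cv2.imwrite('pics/c4.png',cv2.resize(cv2.cvtColor(c['pixels'],cv2.COLOR_RGB2BGR)[155:260,262:367],(630,630),interpolation=cv2.INTER_CUBIC))
```

```text
brass [314.08391608 181.38461538] 143
[0.5007602  0.21492034 0.138     ]Traceback (most recent call last):
  File "<stdin>", line 5, in <module>
  File "meas.py", line 3, in cen
    n,l,st,ce=cv2.connectedComponentsWithStats(m.astype(np.uint8));i=1+np.argmax(st[1:,4]);return ce[i],st[i,4]
                                                                       ~~~~~~~~~^^^^^^^^^^
    return _wrapfunc(a, 'argmax', axis=axis, out=out, **kwds)
    return bound(*args, **kwds)
ValueError: attempt to get argmax of an empty sequence
```

Run:
```python
from h import *
from meas import cen,sub
c=load('w1');g=cv2.cvtColor(c['pixels'],cv2.COLOR_RGB2GRAY).astype(int)
cv2.imwrite('pics/c4.png',cv2.resize(cv2.cvtColor(c['pixels'],cv2.COLOR_RGB2BGR)[155:260,262:367],(630,630),interpolation=cv2.INTER_CUBIC))
print(g[236:254,306:324])
```

```text
[[255 255 255 255 253 221 221 222 222 223 223 223 222 222 222 222 223 221]
 [255 255 255 255 250 222 222 222 222 223 222 223 222 222 222 222 222 217]
 [244 254 255 247 217 221 222 222 222 223 222 221 222 221 219 219 213 207]
 [195 209 237 212 200 218 220 221 223 223 222 221 214 200 176 195 172 190]
 [196 188 164 127 110 123 132 140 184 162 156 137 118 111 114 158 176 191]
 [197 185 144 105  88  90  95  98 120 108 106  96  88  86 100 153 178 194]
 [197 186 145 105  88  87  88  87  88  87  89  89  88  87 101 151 179 197]
 [200 186 144 107  88  87  88  87  88  87  87  86  87  87 100 149 180 198]
 [199 185 143 104  88  88  87  88  87  88  87  88  87  88 100 149 212 206]
 [225 207 150 106  87  87  86  87  88  87  87  88  89  87 101 151 243 235]
 [254 250 182 106  88  86  86  87  87  87  88  86  87  88 102 162 246 254]
 [254 254 225 135  86  86  86  88  87  86  88  87  88  89 133 239 254 254]
 [254 254 244 180 109  88  87  87  87  87  87  86  86 124 195 242 254 254]
 [254 254 253 251 240 187  87  86  87  87  93  92 133 217 252 253 254 254]
 [249 252 252 252 250 243 218 139  94  93 137 199 231 246 253 252 252 250]
 [204 226 231 231 235 242 241 194 164 164 185 226 239 238 235 225 217 193]
 [153 153 168 169 172 178 195 209 209 211 200 175 159 153 127 105 106 104]
 [174 174 163 159 155 152 153 152 153 156 158 134 106 106 106 106 105 105]]
```

View pics/c4.png

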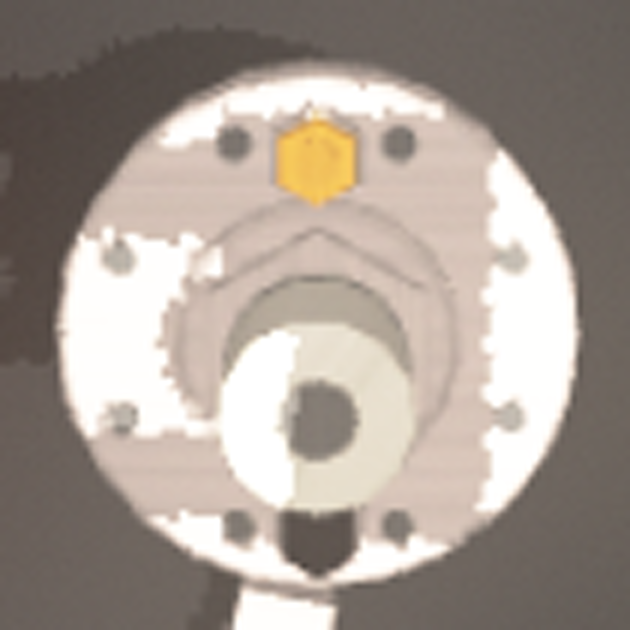

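Run:
```python
from h import *
c=load('w1')
br=wplane(c,314.1,181.4,.138);bl=wplane(c,314.7,243.2,.138);hp=wplane(c,314.9,224.7,.177)
print(br,bl,hp,np.degrees(np.arctan2(*(bl-br)[[1,0]])),np.hypot(*(bl-br)[:2]),(br+bl)/2)
print('flange rim mid',(wplane(c,262+60/6,155+330/6,.122)+wplane(c,262+577/6,155+330/6,.122))/2)
```

```text
[0.50077044 0.21493771 0.138     ] [0.55708636 0.22904731 0.138     ] [0.53038291 0.2227513  0.177     ] 14.065560647009843 0.058056549051110046 [0.5289284  0.22199251 0.138     ]
flange rim mid [0.52927615 0.22275712 0.122     ]
```

Run:
```python
from h import *
ctrl.move_gripper(.055,20)
ctrl.move_linear([.5295,.2225,.146],attitude=quat(np.radians(104.)),rate=.08)
s=ctrl.state();print(s['time_s'],s['tcp_pos'],s['opening'],s['ft_force'])
ctrl.move_gripper(.0,20)
s=ctrl.state();print(s['time_s'],s['tcp_pos'],s['opening'],s['ft_force'],s['ft_torque'])
ctrl.move_gripper(.0,55)
s=ctrl.state();print(s['time_s'],s['tcp_pos'],s['opening'],s['ft_force'],s['ft_torque'])
snap('wrist','w2');snap('scene','s2')
```

```text
4.3917 [0.52989883 0.22262735 0.14664844] 0.05471767365005188 [ 0.6192148  -0.12881976 -0.3887709 ]
5.3667 [0.52948732 0.22248892 0.14598136] 0.0006208639658974982 [-0.62375119 -0.74919149  0.32663171] [ 0.03060516  0.01730989 -0.03298861]
5.5833 [0.52950192 0.22252036 0.14600889] 0.0007713330693288941 [ 0.65516126 -0.54653921  0.43944401] [-0.00816728  0.03117199 -0.00246037]
```

View pics/w2.png

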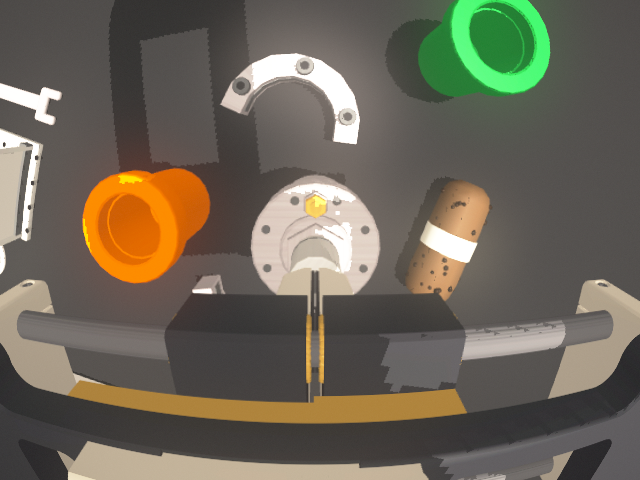

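View pics/s2.png

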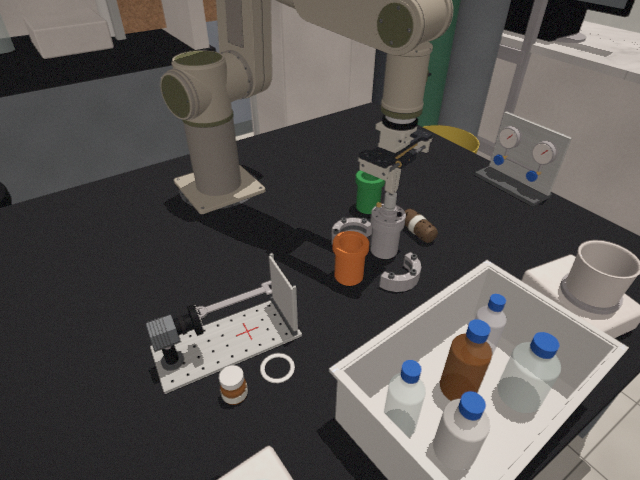

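The grip missed: the opening reads about 0.8 mm where a 28 mm post should hold it open. In the wrist view the fingers meet in front of the post at (315,290). I'll enlarge the views before moving.

Run:
```python
from h import *
s=load('s2');w=load('w2')
print('s tcp',proj(s,[.5295,.2225,.146]),'post top',proj(s,[.5295,.2225,.177]),'flange',proj(s,[.5295,.2225,.122]))
for z in(.122,.146,.165,.177,.25):print(z,wpix(w,[.5295,.2225,z]))
a=cv2.cvtColor(s['pixels'],cv2.COLOR_RGB2BGR)[140:265,340:440];b=cv2.cvtColor(w['pixels'],cv2.COLOR_RGB2BGR)[180:320,240:390]
cv2.imwrite('pics/c5.png',np.hstack([cv2.resize(a,(400,500),interpolation=cv2.INTER_CUBIC),cv2.resize(b,(400,373))[:500] if 0 else cv2.copyMakeBorder(cv2.resize(b,(400,373)),0,127,0,0,0)]))
```

```text
s tcp [389.24604439 204.53310177] post top [390.60459594 193.7746427 ] flange [388.22792682 212.59564179]
0.122 [315.6098574  247.89125716]
0.146 [315.73458507 260.39891578]
0.165 [315.85321116 272.35351959]
0.177 [315.93951069 281.08699424]
0.25 [316.78297314 368.16485094]
```

View pics/c5.png

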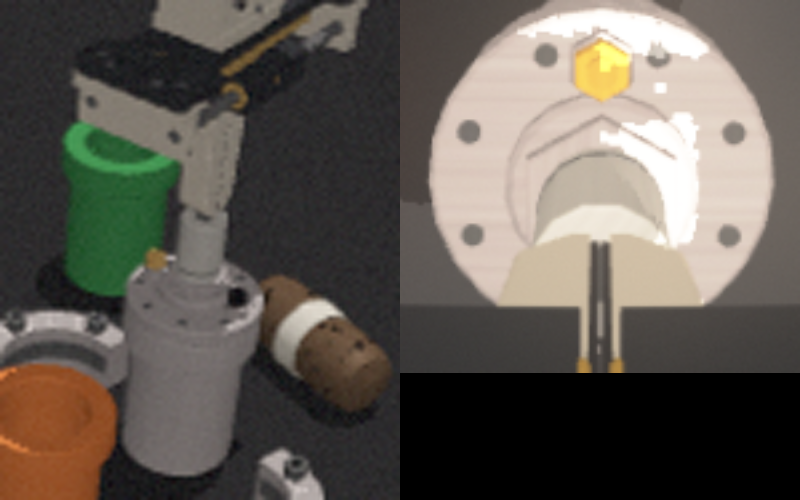

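Run:
```python
from h import *
w=load('w2');w1=load('w1');s=load('s2')
u=np.array([-.97,-.242,0]);P=np.array([.5295,.2225,0]);k=np.array([0,0,1.])
print('near rim of post top',wpix(w,P+.014*u+.177*k),'flange near',wpix(w,P+.042*u+.122*k),'L/R',wpix(w,P+.042*np.array([-.242,.97,0])+.122*k))
for z in(.146,.155,.165,.177):print('w2 finger near edge',z,wpix(w,P+.0075*u+z*k),'s2',proj(s,P+z*k))
j=np.array([np.cos(np.radians(103.5)),np.sin(np.radians(103.5)),0]);Q=np.array([.5285,.2228,0])
for z in(.27,.28,.29,.30):
  for sg in(1,-1):print('w1 tip',z,[wpix(w1,Q+sg*d*j+.0075*u+z*k).round(1) for d in(.0465,.064)])
cv2.imwrite('pics/c6.png',cv2.resize(cv2.cvtColor(w1['pixels'],cv2.COLOR_RGB2BGR)[240:380,120:500],(798,294)))
s0=load('scene0');print('start tip in s0',[proj(s0,[.2211,.5573,z]).round(1) for z in(.181,.2,.21)],[proj(s0,np.array([.2211,.5573,.181])+sg*.055*np.array([.369,.929,0])).round(1) for sg in(1,-1)])
cv2.imwrite('pics/c7.png',cv2.resize(cv2.cvtColor(s0['pixels'],cv2.COLOR_RGB2BGR)[40:120,360:460],(750,600)))
```

```text
near rim of post top [315.96986888 254.34446652] flange near [315.6459486  182.07930241] L/R [380.91600483 247.70299501]
w2 finger near edge 0.146 [315.74518497 247.95378032] s2 [389.24604439 204.53310177]
w2 finger near edge 0.155 [315.80029816 252.89902079] s2 [389.63531407 201.45044959]
w2 finger near edge 0.165 [315.8671031  258.90682631] s2 [390.07274104 197.98643663]
w2 finger near edge 0.177 [315.95616494 266.93937936] s2 [390.60459594 193.7746427 ]
w1 tip 0.27 [array([396.4, 247.7]), array([425.2, 247.5])]
w1 tip 0.27 [array([235.2, 247.7]), array([206.3, 247.4])]
w1 tip 0.28 [array([400.2, 253.1]), array([430.2, 252.8])]
w1 tip 0.28 [array([231.5, 253.1]), array([201.5, 252.7])]
w1 tip 0.29 [array([404.3, 259. ]), array([435.5, 258.6])]
w1 tip 0.29 [array([227.6, 259. ]), array([196.2, 258.5])]
w1 tip 0.3 [array([408.8, 265.5]), array([441.4, 264.9])]
w1 tip 0.3 [array([223.2, 265.5]), array([190.5, 264.9])]
start tip in s0 [array([404.5, 114.8]), array([405.2, 109. ]), array([405.6, 105.9])] [array([420.7, 113.3]), array([387.9, 116.4])]
```

View pics/c6.png

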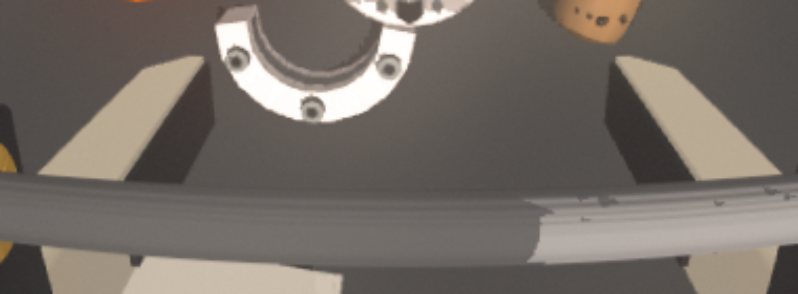

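View pics/c7.png

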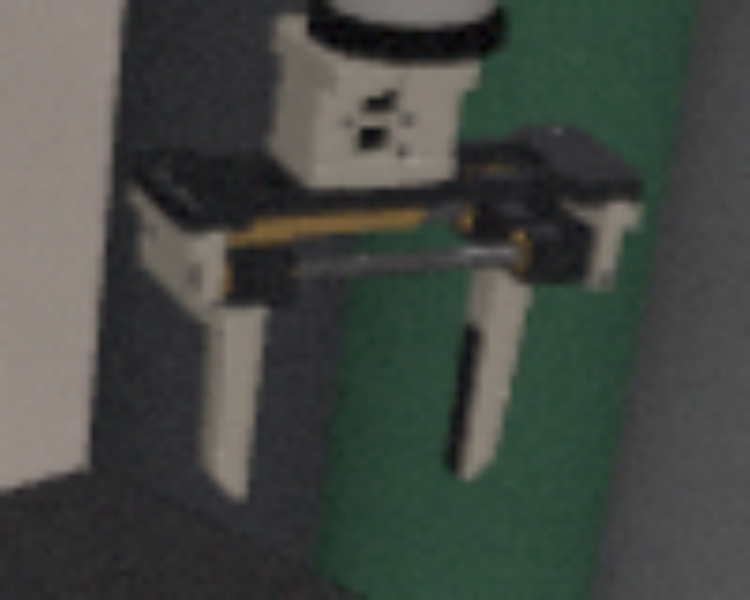

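The pictures agree that the fingers physically end about 31–35 mm short of the reported TCP:
- **Start image:** tips at (392,107)/(422,104), against about (388,116)/(421,113) predicted for the reported TCP.
- **w1:** tips at z of about 0.30 for a reported 0.27.
- **s2 and w2:** tips at z of about 0.18 for a reported 0.146.

So the fingers closed just above the post and touched nothing (force about 0.5 N). I'll open, move up a little, measure this offset more carefully, then go down by that amount.

Run:
```python
from h import *
ctrl.move_linear([.5295,.2225,.156],rate=.1)
snap('scene','s3');snap('wrist','w3')
ctrl.move_gripper(.06,20)
c=snap('wrist','w4');s=ctrl.state();print(s['time_s'],s['tcp_pos'],s['opening'],s['ft_force'])
a=cv2.imread('pics/s3.png')[150:230,350:430];b=cv2.imread('pics/w3.png')[200:320,240:390];d=cv2.imread('pics/w4.png')[200:350,220:420]
cv2.imwrite('pics/c8.png',np.hstack([cv2.resize(a,(400,400),interpolation=2),cv2.resize(d,(400,300),interpolation=2)[0:400] if 0 else cv2.copyMakeBorder(cv2.resize(d,(400,300),interpolation=2),0,100,0,0,0)]))
```

```text
7.15 [0.52948264 0.22250654 0.15598393] 0.059918966551459785 [ 0.19004775 -0.52699892  0.52037807]
```

View pics/c8.png

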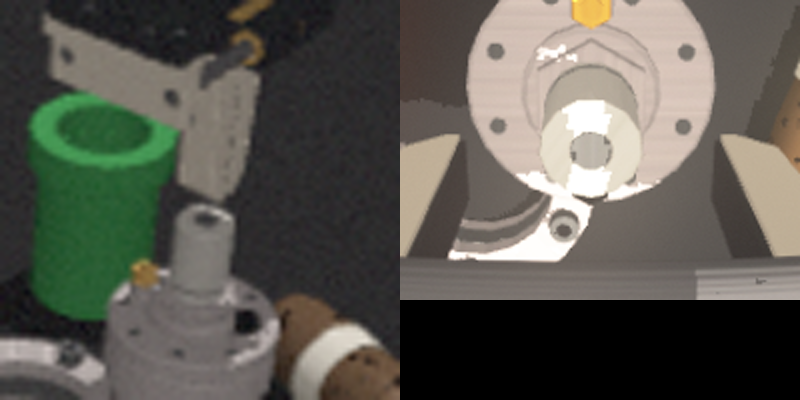

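Run:
```python
from h import *
s=load('s3');w=load('w4')
j=np.array([np.cos(np.radians(104)),np.sin(np.radians(104)),0]);n=np.array([j[1],-j[0],0]);P=np.array([.5295,.2225,0])
for z in(.156,.18,.185,.19,.195):
    print(z,{(a,b):proj(s,P+a*j+b*n+[0,0,z]).round(1).tolist() for a in(-.0175,.0175) for b in(-.0075,.0075,.0125)})
for z in(.18,.185,.19,.195):
    print(z,{(a,b):wpix(w,P+a*j+b*n+[0,0,z]).round(1).tolist() for a in(.03,-.03,.0475) for b in(-.0075,-.0125)})
print('post hole',wpix(w,P+[0,0,.177]))
cv2.imwrite('pics/c9.png',cv2.resize(cv2.imread('pics/w4.png')[220:340,210:430],(792,432),interpolation=2))
```

```text
0.156 {(-0.0175, -0.0075): [382.9, 203.0], (-0.0175, 0.0075): [388.1, 205.4], (-0.0175, 0.0125): [389.9, 206.2], (0.0175, -0.0075): [391.2, 196.9], (0.0175, 0.0075): [396.3, 199.2], (0.0175, 0.0125): [398.1, 200.0]}
0.18 {(-0.0175, -0.0075): [383.9, 194.6], (-0.0175, 0.0075): [389.2, 197.0], (-0.0175, 0.0125): [391.0, 197.8], (0.0175, -0.0075): [392.2, 188.6], (0.0175, 0.0075): [397.5, 190.8], (0.0175, 0.0125): [399.3, 191.6]}
0.185 {(-0.0175, -0.0075): [384.1, 192.8], (-0.0175, 0.0075): [389.4, 195.2], (-0.0175, 0.0125): [391.2, 196.0], (0.0175, -0.0075): [392.5, 186.8], (0.0175, 0.0075): [397.7, 189.1], (0.0175, 0.0125): [399.5, 189.8]}
0.19 {(-0.0175, -0.0075): [384.3, 191.0], (-0.0175, 0.0075): [389.6, 193.4], (-0.0175, 0.0125): [391.4, 194.2], (0.0175, -0.0075): [392.7, 185.0], (0.0175, 0.0075): [398.0, 187.3], (0.0175, 0.0125): [399.8, 188.0]}
0.195 {(-0.0175, -0.0075): [384.5, 189.2], (-0.0175, 0.0075): [389.9, 191.6], (-0.0175, 0.0125): [391.7, 192.4], (0.0175, -0.0075): [392.9, 183.2], (0.0175, 0.0075): [398.2, 185.5], (0.0175, 0.0125): [400.0, 186.2]}
0.18 {(0.03, -0.0075):
[... 157 characters left out ...]
475, -0.0125): [408.4, 252.3]}
0.185 {(0.03, -0.0075): [376.1, 265.2], (0.03, -0.0125): [376.6, 255.7], (-0.03, -0.0075): [255.7, 265.2], (-0.03, -0.0125): [255.2, 255.7], (0.0475, -0.0075): [410.0, 264.8], (0.0475, -0.0125): [410.7, 255.4]}
0.19 {(0.03, -0.0075): [377.7, 268.7], (0.03, -0.0125): [378.3, 259.0], (-0.03, -0.0075): [254.2, 268.8], (-0.03, -0.0125): [253.6, 259.1], (0.0475, -0.0075): [412.4, 268.2], (0.0475, -0.0125): [413.2, 258.6]}
0.195 {(0.03, -0.0075): [379.4, 272.4], (0.03, -0.0125): [380.0, 262.5], (-0.03, -0.0075): [252.6, 272.5], (-0.03, -0.0125): [252.0, 262.5], (0.0475, -0.0075): [414.9, 271.8], (0.0475, -0.0125): [415.8, 262.0]}
post hole [315.86665277 273.73210603]
```

View pics/c9.png

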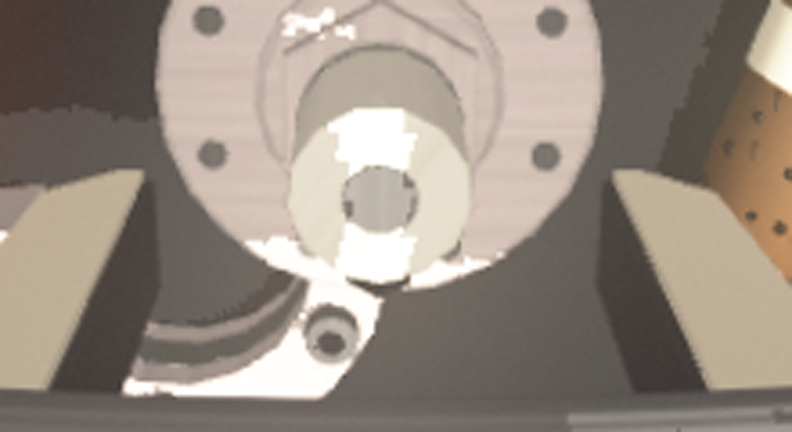

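Corner measurements in s3 (nearest tip corner (394,190)) and w4 (inner tip corners (250,267) and (380,267), 130 px apart for a 60 mm opening) both put the finger ends about 40 mm above the reported TCP. Laterally they are centred. I'll go down in stages and check.

Run:
```python
from h import *
ctrl.move_linear([.5295,.2225,.114],rate=.06)
s=ctrl.state();print(s['time_s'],s['tcp_pos'],s['opening'],s['ft_force'])
snap('scene','s5');snap('wrist','w5')
a=cv2.imread('pics/s5.png')[150:230,350:430];d=cv2.imread('pics/w5.png')[200:350,220:420]
cv2.imwrite('pics/c10.png',np.hstack([cv2.resize(a,(400,400),interpolation=2),cv2.copyMakeBorder(cv2.resize(d,(400,300),interpolation=2),0,100,0,0,0)]))
c=load('w5')
j=np.array([np.cos(np.radians(104)),np.sin(np.radians(104)),0]);n=np.array([j[1],-j[0],0]);P=np.array([.5295,.2225,0])
for z in(.145,.15,.155,.16): print(z,[wpix(c,P+a*j-.011*n+[0,0,z]).round(1) for a in(.03,-.03)],[proj(load('s5'),P+a*j+b*n+[0,0,z]).round(1) for a in(-.044,.044) for b in (-.0115,.0115)])
```

```text
8.0 [0.52973121 0.22259378 0.11432798] 0.05976877319335913 [-0.12983543  0.66158256 -0.14827083]
0.145 [array([376.9, 258.8]), array([254.8, 258.8])] [array([374.7, 211. ]), array([382.7, 214.8]), array([395.3, 195.6]), array([403.2, 199. ])]
0.15 [array([378.6, 262.2]), array([253.2, 262.2])] [array([374.9, 209.2]), array([382.9, 213. ]), array([395.6, 193.9]), array([403.4, 197.3])]
0.155 [array([380.3, 265.8]), array([251.6, 265.8])] [array([375.1, 207.5]), array([383.1, 211.3]), array([395.8, 192.2]), array([403.7, 195.6])]
0.16 [array([382.1, 269.6]), array([249.8, 269.6])] [array([375.2, 205.8]), array([383.3, 209.5]), array([396. , 190.5]), array([403.9, 193.9])]
```

View pics/c10.png

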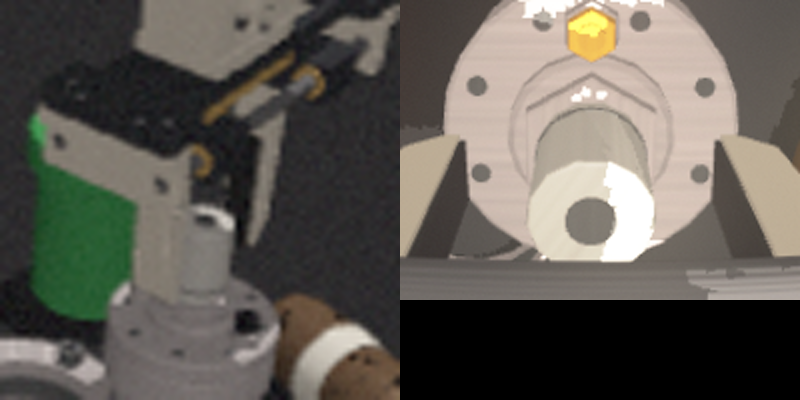

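In s5 the tip corners at (385.6,210) and (376.6,207) give a tip z of about 0.156, so the offset is about 42 mm. I'll go 9 mm lower to tip z of about 0.147 and grip.

Run:
```python
from h import *
ctrl.move_linear([.5295,.2225,.105],rate=.05)
s=ctrl.state();print(s['time_s'],s['tcp_pos'],s['ft_force'])
ctrl.move_gripper(.0,15)
s=ctrl.state();print(s['time_s'],s['tcp_pos'],s['opening'],s['ft_force'],s['ft_torque'])
if s['opening']>.02:
    ctrl.move_gripper(.0,55)
s=ctrl.state();print(s['time_s'],s['tcp_pos'],s['opening'],s['ft_force'],s['ft_torque'])
snap('scene','s6');snap('wrist','w6');snap('top','t6')
a=cv2.imread('pics/s6.png')[150:260,340:440];d=cv2.imread('pics/w6.png')[160:310,220:420]
cv2.imwrite('pics/c11.png',np.hstack([cv2.resize(a,(400,440),interpolation=2),cv2.copyMakeBorder(cv2.resize(d,(400,300),interpolation=2),0,140,0,0,0)]))
```

```text
8.4333 [0.52900078 0.22236013 0.10432091] [-0.61597689  0.05198622 -0.09622762]
9.05 [0.52950444 0.22274113 0.10510354] 0.02724229743913995 [-0.26893976  1.64958041  0.90747785] [0.2476001  0.0920993  0.03372592]
9.2667 [0.52951439 0.22275327 0.10510173] 0.027188261288621833 [-0.49215138  2.0144429   1.06570574] [0.43992395 0.09982156 0.02396834]
```

View pics/c11.png

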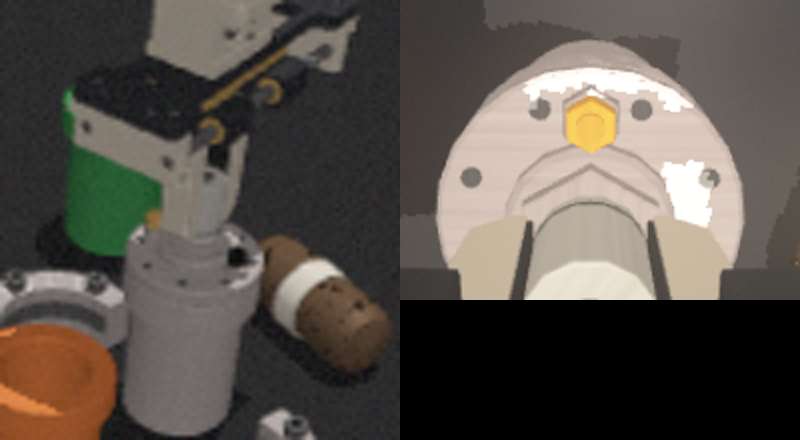

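The post is gripped: opening is 27 mm for a 28 mm post, and the fingers clear the nut and fittings. Now I'll draw it straight up, slowly at first.

Run:
```python
from h import *
q=quat(np.radians(104))
ctrl.move_linear([.5295,.2225,.125],rate=.03)
s=ctrl.state();print(s['time_s'],s['tcp_pos'],s['opening'],s['ft_force'],s['ft_torque'])
snap('scene','s7')
if s['ft_force'][2]>-15:
    ctrl.move_linear([.5295,.2225,.27],rate=.08)
s=ctrl.state();print(s['time_s'],s['tcp_pos'],s['opening'],s['ft_force'],s['ft_torque'])
snap('scene','s8');snap('wrist','w8');snap('top','t8')
a=cv2.imread('pics/s7.png')[140:260,340:440];d=cv2.imread('pics/s8.png')[140:260,340:440]
cv2.imwrite('pics/c12.png',np.hstack([cv2.resize(a,(400,480),interpolation=2),cv2.resize(d,(400,480),interpolation=2)]))
```

```text
10.2333 [0.52937975 0.22243405 0.12483782] 0.027485724551166723 [-0.01440797 -0.14613253 -6.95240379] [ 0.04483622  0.02970176 -0.01969772]
12.25 [0.52926087 0.22244757 0.26941073] 0.027080229363714056 [-0.40363473  0.55121372 -6.72509946] [ 0.05847798  0.07876459 -0.00791451]
```

View pics/c12.png

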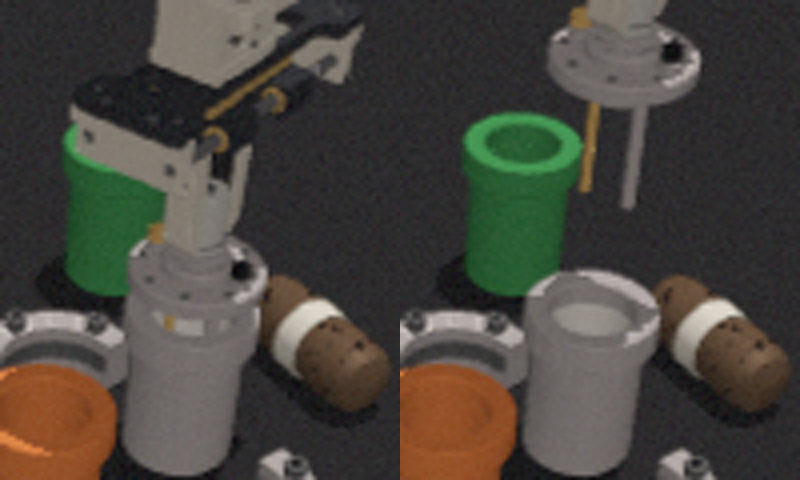

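View pics/w8.png

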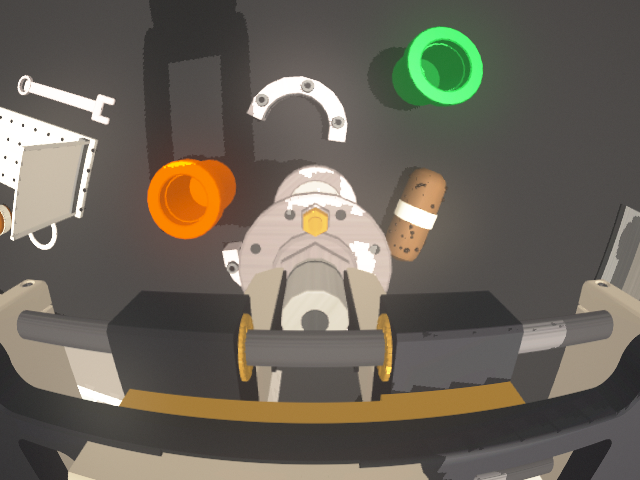

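View pics/t8.png

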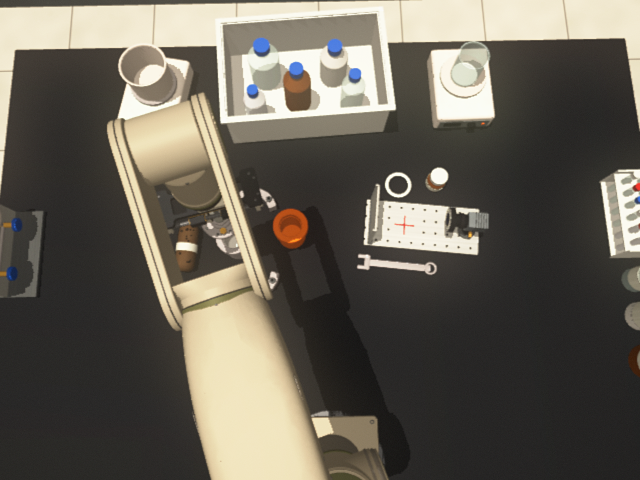

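The head came out cleanly: ft z is about -6.8 N (0.69 kg), the vessel is at the same pixels and unmoved, and both tubes hang free with tips at scene (386,187) and (397,192). Now I'll carry it over the orange pot and the panel. The tube tips are at about z 0.19 against a panel top of 0.15.

Run:
```python
from h import *
q=quat(np.radians(83.7))
ctrl.move_linear([.5724,-.2006,.27],attitude=q,rate=.14)
s=ctrl.state();print(s['time_s'],s['tcp_pos'],jaw(s['tool_rot'])[:2],s['opening'],s['ft_force'])
ctrl.move_linear([.5724,-.2006,.19],rate=.06)
s=ctrl.state();print(s['time_s'],s['tcp_pos'],jaw(s['tool_rot'])[:2],s['opening'],s['ft_force'])
snap('scene','s9');snap('wrist','w9');snap('top','t9')
cv2.imwrite('pics/c13.png',cv2.resize(cv2.imread('pics/s9.png')[200:380,140:320],(600,600),interpolation=2))
```

```text
15.5917 [ 0.57244596 -0.20026105  0.27006586] (np.float64(83.72557060994573), array([ 9.40026907e-05,  5.86969777e-05, -9.99999994e-01])) 0.027422555462448754 [-0.53761766 -0.20708595 -7.02304282]
17.075 [ 0.57272149 -0.20075305  0.19063949] (np.float64(83.69926867148999), array([ 8.90877269e-04, -4.18370890e-04, -9.99999516e-01])) 0.02716263176553829 [-0.56031844 -1.35703795 -6.17533331]
```

View pics/c13.png

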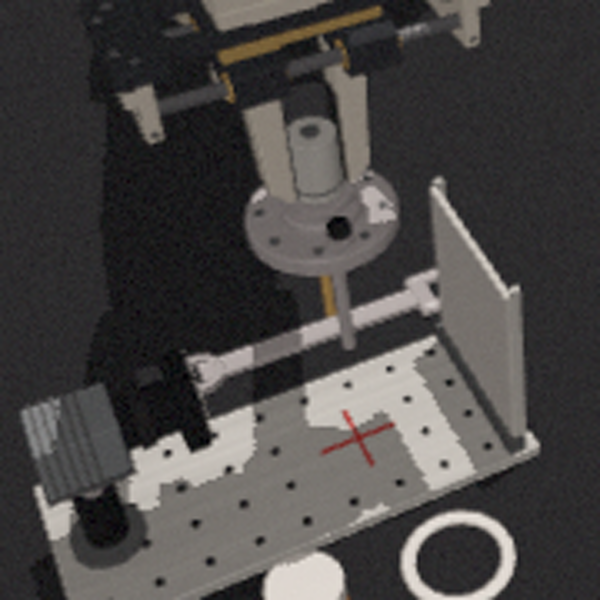

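View pics/w9.png

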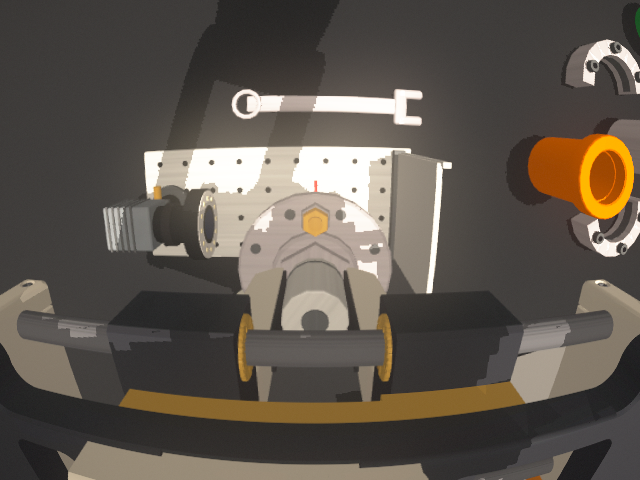

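View pics/t9.png

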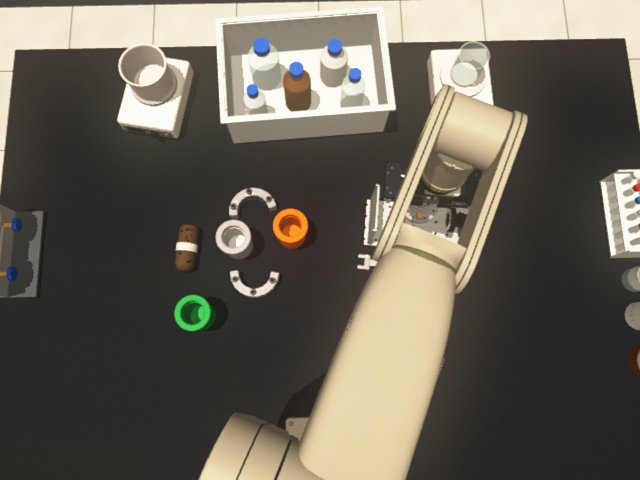

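Run:
```python
from h import *
ctrl.move_linear([.5724,-.2006,.180],rate=.04)
ctrl.hold(.5)
s=ctrl.state();print(s['time_s'],s['tcp_pos'],jaw(s['tool_rot'])[:2],s['opening'],s['ft_force'])
c=snap('scene','s10');w=snap('wrist','w10');w=load('w10')
cv2.imwrite('pics/c14.png',cv2.resize(cv2.imread('pics/s10.png')[220:320,200:290],(540,600),interpolation=2))
cv2.imwrite('pics/c15.png',cv2.resize(cv2.imread('pics/w10.png')[130:340,90:470],(798,441),interpolation=2))
O=np.array([.5724,-.2006,.185]);a=np.radians(-6.25);x=np.array([np.cos(a),np.sin(a),0]);k=np.array([0,0,1])
for n,X in(('posttop',O+.067*k),('black',O+.03*x+.028*k),('steel tip',O+.015*x-.085*k),('brass tip',O-.015*x-.085*k),('brass fit',O-.03*x+.028*k),('cross',[.5724,-.2006,.01])):print(n,proj(c,X).round(1),wpix(w,X).round(1))
y=np.array([-x[1],x[0],0])
print('flange L/R edges',[proj(c,O+.042*(np.cos(t)*x+np.sin(t)*y)).round(1).tolist() for t in np.radians(np.arange(0,360,30))])
```

```text
18.125 [ 0.57244326 -0.20063235  0.18009222] (np.float64(83.69954942978308), array([ 1.42672929e-04, -5.90278977e-05, -9.99999988e-01])) 0.0274382868227962 [-0.17268159 -0.67026108 -7.11632266]
posttop [233.2 243.7] [316.  320.1]
black [241.6 269.9] [315.7 334.7]
steel tip [245.  307.2] [315.2 244.5]
brass tip [239.6 297.3] [315.2 207.3]
brass fit [230.1 250.6] [315.7 222.6]
cross [246.7 331.2] [315.  204.6]
flange L/R edges [[245.7, 285.2], [255.3, 279.4], [259.8, 271.6], [258.3, 264.0], [251.4, 258.4], [241.1, 256.3], [229.8, 258.0], [220.3, 263.2], [215.1, 270.7], [215.8, 278.6], [222.5, 284.7], [233.5, 287.2]]
```

View pics/c14.png

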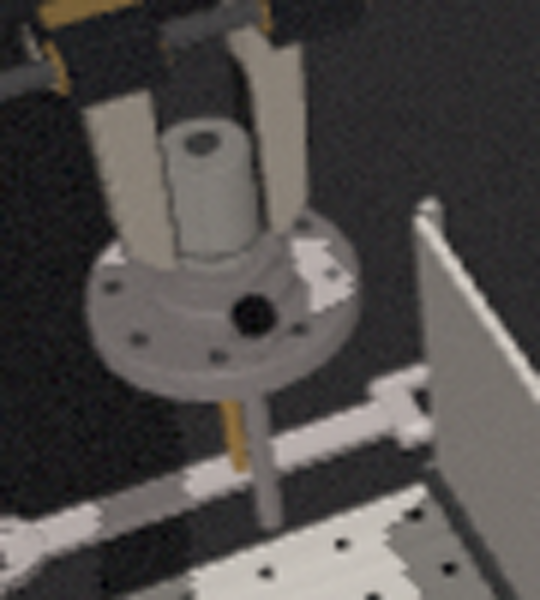

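View pics/c15.png

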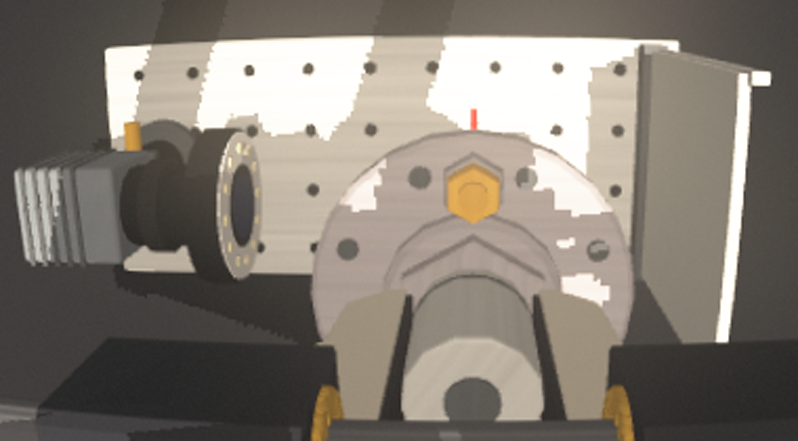

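Everything lines up in the wrist crop: the red cross arm, brass fitting and post hole all lie on column 473. In the scene crop the post hole is at (203,141), the steel tip at (270,527) and the brass tip at (240,470). I'll check the yaw against the plate's hole rows, and the height.

Run:
```python
from h import *
from meas import cen,sub
w=load('w10');f=lambda x,y,z:wplane(w,90+(x+.5)/2.1-.5,130+(y+.5)/2.1-.5,z)
def yaw(p,q):d=q-p;return round(np.degrees(np.arctan2(d[1],d[0])),2),round(np.hypot(*d[:2]),4)
print('hole row1',yaw(f(139,75,.01),f(620,69,.01)),'row2',yaw(f(252,130,.01),f(618,130,.01)),'edge',yaw(f(107,48,.01),f(678,41,.01)))
r=f(473,118,.01);print('red arm pt',r, 'from cross', r[:2]-[.5724,-.2006])
br,hl=f(473,193,.213),f(473,402,.252);print('brass',br,'hole',hl,yaw(br,hl))
h,M=sub(w,295,205,45,40);p,a=cen(M&(h[...,1]>120)&(h[...,0]>10)&(h[...,0]<40));print('brass mask',p,a,wplane(w,*p,.213))
for tag in('scene0','s10'):
    s=load(tag);b=(385,185,14,12) if tag=='scene0' else (228,238,12,12)
    g=cv2.cvtColor(s['pixels'],cv2.COLOR_RGB2GRAY).astype(int)
    bb=(395,205,14,18) if tag=='scene0' else (236,266,12,14)
    _,M=sub(s,*bb);p,a=cen(M&(g<55));print(tag,'black',p,a)
    print(onplane(s,*p,.136 if tag=='scene0' else .211))
    print(g[b[1]:b[1]+b[3],b[0]:b[0]+b[2]])
```

```text
hole row1 (np.float64(83.55), np.float64(0.2394)) row2 (np.float64(83.5), np.float64(0.1796)) edge (np.float64(83.51), np.float64(0.2856))
red arm pt [ 0.55333328 -0.19856794  0.01      ] from cross [-0.01906672  0.00203206]
brass [ 0.54208541 -0.19763222  0.213     ] hole [ 0.57282395 -0.20107122  0.252     ] (np.float64(-6.38), np.float64(0.0309))
brass mask [314.96067416 221.77715356] 534 [ 0.54214862 -0.19764647  0.213     ]
scene0 black [404.52941176 206.52941176] 34
[0.54684667 0.25819188 0.136     ]
[[  3  28  29  27  25  21  23  33  42  46  44  46  45  43]
 [ 26  24  20  27  25  22  31  23  38  38  44  42  45  47]
 [ 30  30  30  17  25  19  32  18  19  31  42  41  44  41]
 [ 23  13  31  25  22  24  30  19  17  38  39  40  43  47]
 [ 26  27  30  22  20  24  26  25  27  25  28  42  45  43]
 [ 27  24  33  51  57  65  55  48  30  33  32  44  43  38]
 [ 32  63 103 130 139 152 128 125  97  64  47  45  45  48]
 [ 83 155 191 190 180 162 171 185 184 157  99  61  42  45]
 [135 192 190 176 114  95  97 116 162 191 181 124  45  42]
 [144 190 189 178 112  99  99 114 154 193 194 184  41  41]
 [116 172 189 192 178 127 131 164 190 193 189 166  44  40]
 [ 92 128 170 186 188 189 190 189 186 187 170 118  38  47]]
s10 black [241.87804878 272.12195122] 41
[ 0.60569206 -0.20536369  0.211     ]
[[ 47  36  46  45  47  45  49  47  47  42  44  31]
 [ 44  49  50  54  59  69  72  70  69  63  51  25]
 [ 51  70  92 105 116 119 116 115 117 115  95  60]
 [ 96 119 118 115 116 114 110 110 112 119 119 111]
 [120 120 112  94  77  58  52  63  96 117 121 120]
 [116 115  96  61  60  58  58  55  79 120 117 118]
 [118 116  99  58  56  58  60  65  94 120 119 118]
 [117 120 114  89  73  61  75 101 121 120 120 119]
 [121 122 117 120 114 109 117 118 120 122 120 119]
 [119 119 118 118 122 116 117 122 121 121 125 117]
 [125 123 123 120 117 116 122 125 129 125 118 112]
 [115 121 121 124 127 124 124 123 121 120 118 114]]
```

Final checks agree:
- Stand yaw is 83.5° (hole spacing 239.4 mm for 240), and the head's x axis is at -6.4°, so squareness is within about 0.2°.
- The cross arm lies within 1 mm of the head axis.
- The post hole's height in the scene is within 1 mm of the prediction.

One last check on the vessel and on stillness, then I'll hand it in.

Run:
```python
from h import *
t=load('t9');print('vessel mouth pred',proj(t,[.5295,.2225,.11]))
g=cv2.cvtColor(t['pixels'],cv2.COLOR_RGB2GRAY);m=np.zeros_like(g);m[205:275,205:262]=(g[205:275,205:262]>100)
n,l,st,ce=cv2.connectedComponentsWithStats(m);i=1+np.argmax(st[1:,4]);print(st[i])
ctrl.hold(.5);s=ctrl.state();print(s['time_s'],np.abs(s['joint_velocities']).max(),s['opening'],s['ft_force'],s['tcp_pos'])
ctrl.job_done()
```

```text
vessel mouth pred [232.64454833 235.7478993 ]
[215 219  36  36 987]
18.725 0.001430873276160411 0.027333896734162533 [-0.21567844 -0.04143186 -6.54163548] [ 0.57237785 -0.20061123  0.18001594]
the job is handed in; nothing more can be done
```

I lifted the head out of the steel vessel by its post, carried it over the panel, and handed the job in at 18.7 s. It was held over the red cross, still and upright. No verdict was reported.

**What went wrong on the way:** my first grip closed on air. The pictures showed the fingers ending about 40 mm short of the reported TCP. Nothing was touched (force about 0.5 N). I measured that offset, went lower and gripped properly, with the opening at 27 mm on the 28 mm post.

**Last checks:**
- **Squareness:** the line of the fittings is at -6.4° and the camera looks along 83.5°, so they are square to within about 0.2°.
- **Position:** the head axis lies over the cross within about 1 mm.
- **Height:** the tube tips should be at 0.100 m. The post top, measured in the scene view, agrees to about 1 mm. The steel tube tip read up to about 2 mm high, which is within the camera calibration.
- **Stillness and hold:** joint speeds were about 0.001 rad/s, and the load was steady at about 6.5–7 N.
- **Vessel:** in the scene and top views it stands where it was, with its mouth within about 1–2 px of the prediction.
- **Not checked:** the camera stand, the clamp halves and the other things on the bench look untouched in the pictures. I did not measure each one afterwards.

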